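# Check a drilled bore with the depth rod

## Task

Take the depth rod (the tool with the wide flat stop collar under its round grip) out of the wooden tool stand and lower it into the bore of the square-cut stone block until it bottoms out. Hold it down on the bottom, upright, for two seconds, then let go and leave it standing in the bore.

Things in the scene. Friction and masses are not known exactly. Their poses are not given: they have to be found in the camera images.
- rod_grip (a point): Centre of the round grip (24 mm diameter, 60 mm high), the part to hold, of the loose metal depth rod; z up the rod. Below the grip: stop collar (46 mm diameter, 6 mm thick, underside 36 mm below this point), then the rod (24 mm diameter, 75 mm long, flat end). 141 mm long in all, about 0.4 kg. Starts upright in any of the stand's three holes, collar resting on the stand's top.
- rod_tip (a point): Lower end of the depth rod, on its axis, 111 mm below rod_grip; z up the rod.
- bore_mouth (a point): Centre of the bore's mouth in the top of the square-cut grey stone block (loose, 90 x 90 x 70 mm, 1.3 kg). Blind upright bore, 44 mm in diameter, 50 mm deep, hard flat floor: the rod bottoms out with its collar 25 mm above the block. z up out of the bore; x, y along the block's sides. A round stone puck with a like bore nearby is not meant.
- stand: Fixed wooden tool stand, 80 (x) x 250 (y) x 90 mm high; origin at the centre of its underside, z up. Three upright holes (30 mm diameter, 82 mm deep) in a row along y, 80 mm apart, the middle one central; tools lift straight out. The other two hold a ball-headed and a square-headed punch, reaching 40 mm above the stand. No tool stands beside another along x.
Mind the look-alikes: they are no part of the job. Leave any purple look-alike of the part that bears rod_grip alone.

How it is judged (in metres and radians):
On the way, in this order (a step that is already met when the one before it is completed fails the run):
1. the depth rod is in the gripper, lifted clear of the stand (height (world z) of rod_tip above 0.092 m and contact force between the fingers and rod above 1 N), for 0.1 s.
2. the rod's tip is held down on the bottom of the square block's bore, upright within 10 degrees (z of rod_tip in the frame of bore_mouth below -0.044 m and horizontal distance between rod_tip and bore_mouth below 0.02 m and angle between rod_grip's own z axis and vertical below 0.175 rad and contact force between the fingers and rod above 1 N and contact force between rod and block above 0.2 N), for 1 s.
At the end, for the whole second after the job is handed in: The depth rod, released and at rest, stands in the square block's bore with its tip within 6 mm of the bore's floor; it may lean on the bore's wall (up to 25 degrees). The block lies flat on the table (within 6 degrees) (z of rod_tip in the frame of bore_mouth below -0.044 m and horizontal distance between rod_tip and bore_mouth below 0.02 m and angle between rod_grip's own z axis and vertical below 0.45 rad and angle between bore_mouth's own z axis and vertical below 0.1 rad and linear speed of rod below 0.02 m/s); the robot touches nothing.
It also fails if it takes over 48 s, if anything falls off the work surface, if the arm or the gripper's body presses on something with over 40 N, if the wrist force passes 120 N, or if a joint passes its speed limit or range.

## Robot

A 6-joint arm with a two-finger parallel gripper is mounted at the origin on the work surface. World frame = base frame: x ahead of the robot, y to its left, z up, the work surface at z = 0. Lengths are in mm, angles in degrees, forces in N, time in s.
With the tool pointing down it reaches from about 325 to 925 mm from the base axis. Payload 3.1 kg.
Tool frame: the origin (TCP) lies at the very end of the fingers, on their centre line; the grasp point (between the pads) lies grasp_offset behind it (grasp_offset is the distance from the TCP to the grasp point, in mm); z points along the fingers, y is the line along which they close (so a half turn about z gives the same grasp; the last joint's range is limited). The gripper opens to 85 mm and grips with 20 to 120 N. Pads are 22 mm wide; open, the fingers measure 114 mm over their backs; the gripper's body (76 mm by 85 mm) begins 54 mm behind the grasp point. The pads swing forward as they close: fully open they stand 13 mm farther back than shut.
Start: joints at [63.415, 12.427, 92.441, -0, 75.132, -6.429], TCP at [215.35, 586.74, 205.8] pointing down, gripper open.
Joint ranges: [-157.48, 157.48], [-44.54, 120.13], [17.64, 146.25], [-64.5, 244.5], [7.68, 150.69], [-147.95, 147.95]. Speed limits (degrees/s): [159.86, 159.86, 180, 180, 180, 180].

## Interface

Orientations are given as [roll, pitch, yaw] about the fixed x, y, z axes, in that order (R = Rz(yaw) Ry(pitch) Rx(roll)).
In Python, from station import * gives the robot as it stands. Calls block until the motion is done:
- goto(position, orientation): joint-space move of the TCP to a pose.
- move_l(position, attitude=None, speed=150): straight line of the TCP; attitude=None keeps the orientation; speed is the mean speed in mm/s.
- move_j(angles): joint-space move.
- grip(opening, squeeze=None): finger opening in mm; squeeze is the grip in N (None keeps the last); returns when the fingers have stopped.
- wait(seconds).
- solve_ik(position, orientation): joint angles nearest the present ones, or None.
- get_obs(): the state.
- get_image(name): name is "scene" or "top"; returns the picture (400x640x3 uint8, red, green, blue); there is no depth.
- get_calibration(name): a dict with "fx", "fy", "cx", "cy" (pixels), "R" (3x3) and "t" (3): a world point X has camera coordinates R X + t. Camera axes: x right, y down, z forward; pixel columns grow to the right and rows downward; lengths in mm; the calibration is good to about 2 mm. A picture is of the moment at which its call begins. get_calibration takes no time and is no camera call.
A pose or a line that the arm cannot do raises Unreachable and nothing moves.
- sign_off(): hands the job in; it is judged then, once.
Trained networks look in the newest picture that a camera, given by its name, has taken for a name from the list of things; names that differ only in an ending like _2 or _b are one class to them, and where a whole thing is asked for, a point or a joint stands for the part that bears it (a point fixed in the world has none). Each returns a list of dicts, best first, with "score" (0 to 1); they miss things now and then, are a little off and sometimes report something else, mostly with a low value. They report only what shows in the picture. A call takes as long as a camera call. They do not tell look-alikes from the thing itself.
- spot_in(name, camera): "extent" ([centre column, centre row, width, height] in pixels, round what is visible of it).
- regions_of(name, camera): "region" (400x640 bool, what is visible of it) and "extent" ([centre column, centre row, width, height] in pixels, round what is visible of it).
The state is a dict: "t": time; "joint_pos": joint angles; "qvel": joint speeds; "effort": joint torques, N m; "tcp_pos": TCP position; "ee_rot": TCP orientation; "wrist_force": force on the tool from outside, world axes, zero at the start; "moment": the same for the moment, N m; "grip_width": finger opening in mm; "grip_force": force on a finger pad.
Only numpy, scipy, OpenCV 4.12 (cv2) and the standard library are available. Lean on these libraries where they do the work, as an engineer would, in place of code of your own. Each camera call takes 0.05 s, during which the arm holds its last target. There are 200 camera calls.

## Working session

There is one attempt and no reset: what is moved stays moved. The work goes in short steps, each a Python script; the robot and the scene stay as the last script left them, time stands still between calls to the robot, and variables do not carry over. Pictures are saved under pics/ and viewed, at most 10 in all, crops included, and the job is handed in when it is done.

```bash
mkdir -p pics; ls; python3 - <<'E'
from station import *
import cv2
for c in("scene","top"):
    im=get_image(c); cv2.imwrite(f"pics/{c}0.png",cv2.cvtColor(im,cv2.COLOR_RGB2BGR))
    k=get_calibration(c); print(c,k)
    for n in("rod_grip","bore_mouth","stand"):
        print(n,[(round(d["score"],2),[round(float(v),1) for v in d["extent"]]) for d in spot_in(n,c)][:4])
o=get_obs(); print(o)
try: print(grasp_offset)
except Exception as e: print(e)
E
```

```text
pics
scene {'fx': 410.45513090454955, 'fy': 410.45513090454955, 'cx': 321.16535619856546, 'cy': 199.0976042874238, 'R': array([[ 0.101072  ,  0.9948736 , -0.00331205],
       [ 0.85308351, -0.08837909, -0.51423502],
       [-0.51189156,  0.0491493 , -0.85764292]]), 't': array([ -58.65480945, -377.52619175, 1248.41142438])}
rod_grip [(0.93, [405.1, 188.0, 21.4, 28.0]), (0.72, [419.1, 250.5, 25.2, 34.6]), (0.61, [285.2, 228.7, 55.2, 56.3])]
bore_mouth [(0.91, [285.2, 228.6, 56.0, 56.1])]
stand [(0.78, [405.8, 204.1, 117.6, 58.1])]
top {'fx': 464.80041958010486, 'fy': 464.80041958010486, 'cx': 323.0403396570437, 'cy': 194.07071464620068, 'R': array([[-0.02303294, -0.99970046,  0.0082744 ],
       [-0.98372263,  0.02118788, -0.17844006],
       [ 0.1782113 , -0.01224971, -0.98391599]]), 't': array([  3.94977967, 526.33890871, 962.47573131])}
rod_grip [(0.88, [224.2, 202.9, 25.0, 21.9]), (0.83, [198.0, 264.6, 31.2, 24.4]), (0.82, [223.2, 145.8, 23.6, 27.3])]
bore_mouth [(0.68, [354.4, 189.8, 52.8, 59.5])]
stand [(0.77, [227.5, 208.8, 126.0, 61.1])]
{'t': 0.4, 'joint_pos': array([ 6.34154669e+01,  1.24354271e+01,  9.24507811e+01,  9.90766329e-04,
        7.51332972e+01, -6.42828452e+00]), 'qvel': array([ 0.0146775 , -0.12404446, -0.06455926,  0.02430671, -0.06066326,
        0.03661109]), 'effort': array([ 1.27193809e-03, -3.96238267e+01, -3.03634572e+01, -1.61644989e-04,
        3.90741145e-03, -1.71658246e-05]), 'tcp_pos': array([215.29002025, 586.64499031, 205.62462521]), 'ee_rot': array([-1.79980724e+02, -3.13531684e-03,  1.59843497e+02]), 'wrist_force': array([0.180242  , 0.87750577, 0.38167301]), 'moment': array([0.05466757, 0.01830152, 0.07685963]), 'grip_force': 0.0, 'grip_width': 85.58088723445063}
18.700000000000003
```

```bash
python3 - <<'E'
import cv2
a=cv2.imread("pics/scene0.png")[130:290,220:500]; b=cv2.imread("pics/top0.png")[90:290,150:430]
cv2.imwrite("pics/a.png",cv2.resize(a,None,fx=2.8,fy=2.8,interpolation=2)); cv2.imwrite("pics/b.png",cv2.resize(b,None,fx=2.8,fy=2.8,interpolation=2))
E
```

```text
(no output)
```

View pics/a.png

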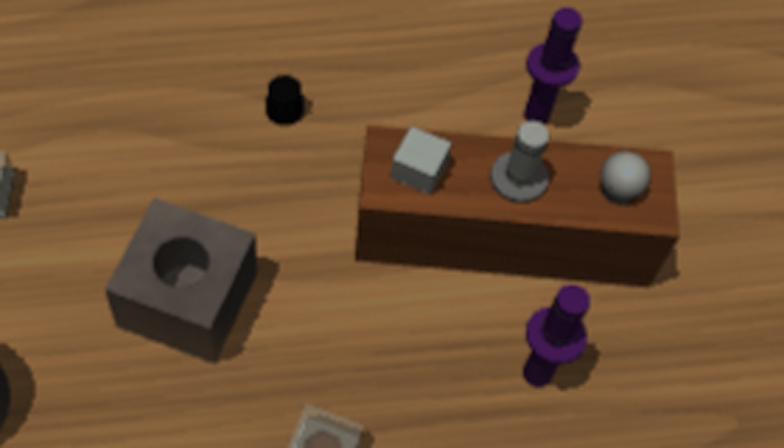

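View pics/b.png

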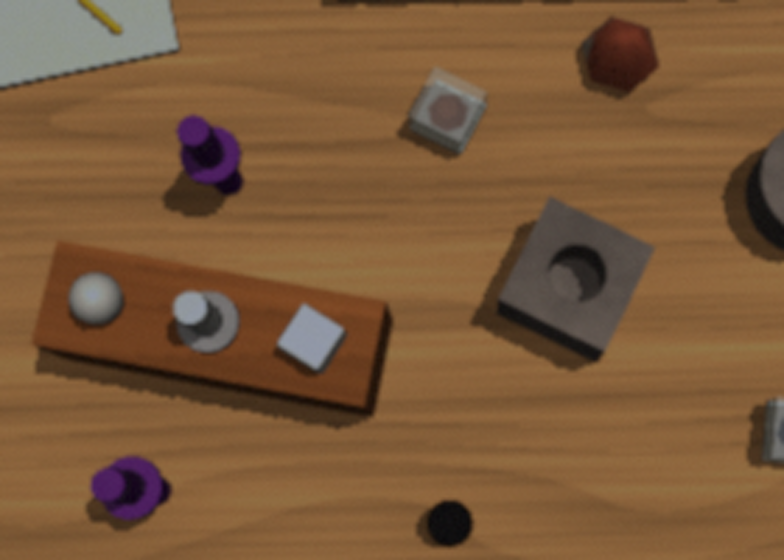

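View pics/top0.png

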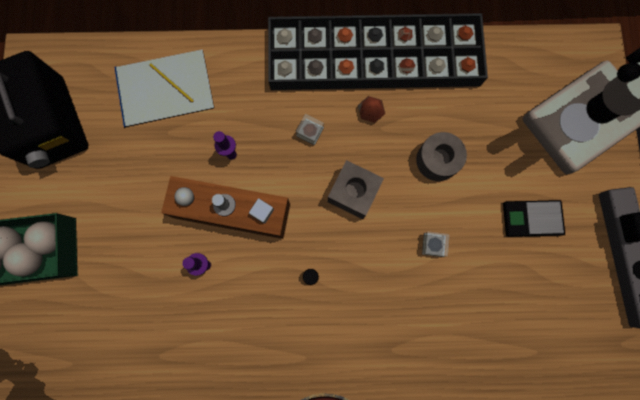

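The views show the real (grey) rod in the stand's middle hole, at top px (224,205), with purple copies on either side. The square block's bore is at top px (356,187). In the scene view they are at (406,193) and (285,224).

```bash
cat >h.py <<'E'
from station import *
import numpy as np, cv2
def ray(c,px,z):
    k=get_calibration(c); R=k["R"];C=-R.T@k["t"]
    d=R.T@np.array([(px[0]-k["cx"])/k["fx"],(px[1]-k["cy"])/k["fy"],1])
    return (C+d*(z-C[2])/d[2])[:2]
def B(x,y): return ((x+.5)/2.8-.5+150,(y+.5)/2.8-.5+90)
def A(x,y): return ((x+.5)/2.8-.5+220,(y+.5)/2.8-.5+130)
E
python3 - <<'E'
from h import *
np.set_printoptions(precision=1,suppress=True)
print("griptop",ray("top",B(192,306),156),ray("scene",A(533,129),156))
print("collar",ray("top",B(207,322),96),ray("scene",A(520,177),96))
t=np.array([ray("top",B(*p),70) for p in[(551,199),(652,248),(602,350),(502,290)]])
s=np.array([ray("scene",A(*p),70) for p in[(155,200),(257,237),(213,330),(109,289)]])
for q in(t,s):
  e=np.roll(q,-1,0)-q
  print("block",q.mean(0),np.degrees(np.arctan2(e[:,1],e[:,0])),np.linalg.norm(e,axis=1))
print("bore",ray("top",B(577,272),70),ray("scene",A(182,263),70))
t=np.array([ray("top",B(*p),90) for p in[(58,242),(388,304),(368,408),(36,346)]])
s=np.array([ray("scene",A(*p),90) for p in[(368,127),(674,152),(677,236),(358,207)]])
for q in(t,s):
  e=np.roll(q,-1,0)-q
  print("stand",q.mean(0),np.degrees(np.arctan2(e[:,1],e[:,0])),np.linalg.norm(e,axis=1))
for n,p,z in[("purp1 top",(194,130),141),("purp1 collar",(212,155),81),("purp2 top",(109,485),141),("purp2 collar",(132,487),81)]: print(n,ray("top",B(*p),z))
print("purp scene", ray("scene",A(567,20),141),ray("scene",A(572,300),141))
print("puck",ray("top",(442,155),60))
E
```

```text
griptop [501.4 195.7] [499.1 197.9]
collar [499.7 197.5] [504.6 197.3]
block [536.9 -77.4] [-117.9  152.    57.3  -29.3] [85.9 87.9 88.  80.6]
block [540.3 -75.6] [  61.7  -27.7 -118.8  153. ] [90.5 87.3 89.4 86.5]
bore [536.4 -77.5] [540.3 -76.8]
stand [498.7 195. ] [-102.   168.7   78.2   -9.7] [250.9  78.3 248.7  79.1]
stand [503.2 197. ] [  78.4  -14.  -101.9  166.2] [249.6  78.9 249.3  77.3]
purp1 top [632.2 199.7]
purp1 collar [631.1 198.7]
purp2 top [381.2 253.4]
purp2 collar [381.7 253.3]
purp scene [386.2 253.3] [635.6 199.2]
puck [ 605.1 -269.2]
```

```bash
python3 - <<'E'
from h import *
import itertools
P=(501,197)
best=None
for yaw in(78.2,-101.8):
    q=solve_ik([*P,240],[180,0,yaw]); q2=solve_ik([538,-77,240],[180,0,yaw]); print(yaw,q,q2)
    if q is not None and (best is None or abs(q[5])<best[0]): best=(abs(q[5]),yaw)
yaw=best[1]
goto([*P,250],[180,0,yaw]); move_l([*P,180],speed=150); move_l([*P,109],speed=70)
o=get_obs(); print(o["wrist_force"],o["tcp_pos"])
grip(15,60); o=get_obs(); print(o["grip_width"],o["grip_force"],o["wrist_force"])
move_l([*P,240],speed=100)
o=get_obs(); print(o["t"],o["grip_width"],o["grip_force"],o["wrist_force"],o["tcp_pos"])
a=get_image("scene")[80:240,320:500]; b=get_image("top")[120:270,140:310]
a=cv2.resize(a,None,fx=2.2,fy=2.2,interpolation=2);b=cv2.resize(b,None,fx=2.2,fy=2.2,interpolation=2)
c=np.zeros((352,780,3),np.uint8);c[:a.shape[0],:a.shape[1]]=a;c[:b.shape[0],400:400+b.shape[1]]=b
cv2.imwrite("pics/c1.png",c[...,::-1])
E
```

```text
78.2 [ 1.39941379e+01  2.50151736e-01  1.02060409e+02 -2.54444375e-14
  7.76894390e+01  2.57941379e+01] [-15.54521072   0.90173169 101.40323163   0.          77.69503668
  -3.74521072]
-101.8 None None
[ 0.10576361  0.07669965 -0.32360966] [501.60401804 197.16350314 109.66589449]
22.05476215446672 58.68971049785614 [0.40832283 0.31778826 0.822556  ]
6.0083 21.943573150254664 58.853790163993835 [ 0.40459752  0.23954208 -3.41772241] [500.32593367 196.82803196 238.86951651]
```

View pics/c1.png

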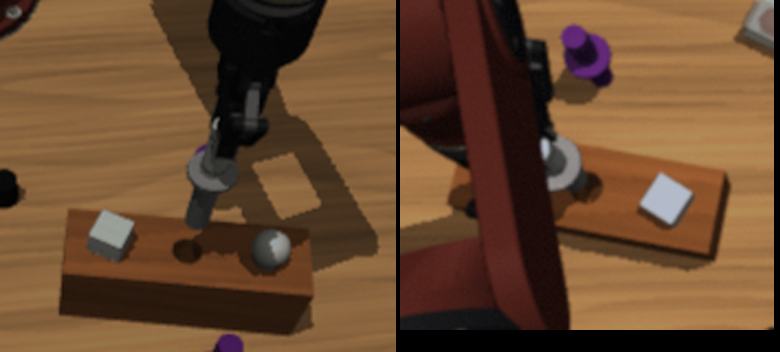

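The rod is held and clear of the stand: scene crop collar (212,172), tip (198,222), hanging about upright. Next is to carry it over the block and check above the bore.

```bash
python3 - <<'E'
from h import *
P=(538.3,-77)
goto([*P,240],[180,0,78.2]); move_l([*P,178],speed=120); wait(.3)
o=get_obs(); print(o["t"],o["grip_width"],o["wrist_force"],o["tcp_pos"],o["ee_rot"])
a=get_image("scene")[130:290,220:400]; b=get_image("top")[110:260,270:440]
a=cv2.resize(a,None,fx=2.2,fy=2.2,interpolation=2);b=cv2.resize(b,None,fx=2.2,fy=2.2,interpolation=2)
c=np.zeros((352,780,3),np.uint8);c[:a.shape[0],:a.shape[1]]=a;c[:b.shape[0],400:400+b.shape[1]]=b
cv2.imwrite("pics/c2.png",c[...,::-1])
# predicted pixels for tip-end/bore/collar at P, in crop coordinates
for n,z in(("mouth",70),("tip",84),("collar bottom",159)):
  for cam,o0 in(("scene",(220,130,0)),("top",(270,110,400))):
    k=get_calibration(cam);x=k["R"]@np.array([*o["tcp_pos"][:2],z])+k["t"]
    print(n,cam,((x[0]/x[2]*k["fx"]+k["cx"]-o0[0])*2.2+o0[2]).round(),((x[1]/x[2]*k["fy"]+k["cy"]-o0[1])*2.2).round())
E
```

```text
8.15 21.724912168358163 [-1.02151409  0.48074866 -3.02921264] [538.9416122  -77.19725188 179.01480458] [1.79896832e+02 4.47503936e-03 7.81954350e+01]
mouth scene 142.0 205.0
mouth top 588.0 166.0
tip scene 141.0 198.0
tip top 589.0 164.0
collar bottom scene 134.0 160.0
collar bottom top 596.0 147.0
```

View pics/c2.png

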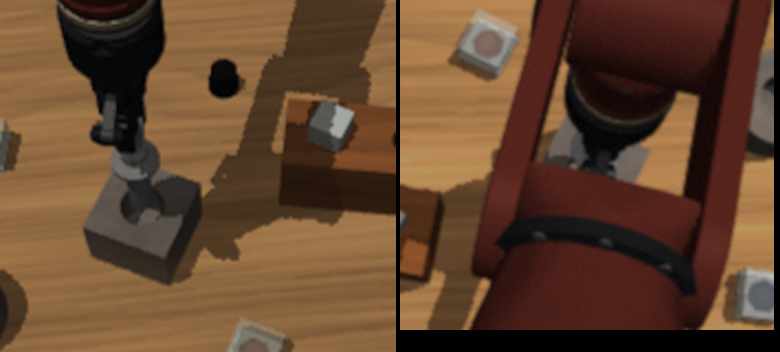

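Collar at crop (134,160) matches the prediction, and the tip is over the bore at (143,207). Next: lower it under force watch.

```bash
python3 - <<'E'
from h import *
P=(538.3,-77)
f0=get_obs()["wrist_force"]
move_l([*P,122],speed=50)
o=get_obs(); print(o["tcp_pos"],o["wrist_force"]-f0)
z=122
while z>106:
    z-=1; move_l([*P,z],speed=25); wait(.05); d=get_obs()["wrist_force"]-f0
    if d[2]>10: break
    if abs(d[:2]).max()>12: print("side",d);break
wait(.3);o=get_obs(); print(o["t"],z,o["tcp_pos"],o["wrist_force"]-f0,o["grip_width"],o["grip_force"])
a=get_image("scene")[130:290,220:400]
cv2.imwrite("pics/c3.png",cv2.resize(a,None,fx=3,fy=3,interpolation=2)[...,::-1])
E
```

```text
[538.7555298  -77.12063596 122.53078829] [ 0.48405848  0.73890599 -0.75619449]
12.8167 112 [539.47654369 -77.34011868 114.19818384] [-2.24796281  1.91367262 12.08394806] 21.77485005951924 60.211862325668335
```

View pics/c3.png

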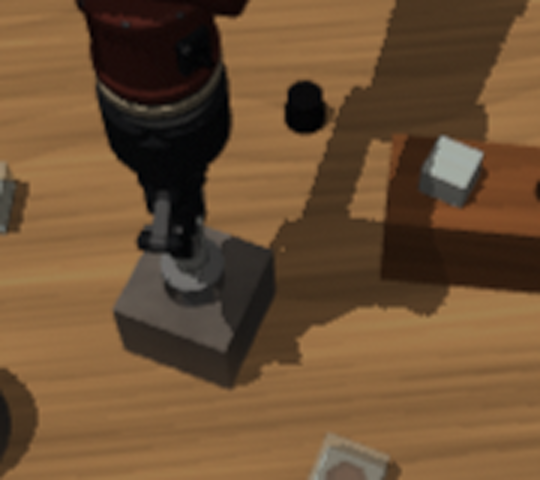

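The rod bottomed out at TCP z 114.2, as predicted, and the collar sits about 25 mm above the block at crop (192,270). Next: hold, ease the load, release.

```bash
python3 - <<'E'
from h import *
P=(538.3,-77)
wait(2.2); o=get_obs(); print(o["wrist_force"],o["tcp_pos"])
move_l([*P,113.2],speed=10)
grip(45); wait(.3); grip(85); wait(.3); print(get_obs()["wrist_force"])
move_l([*P,190],speed=80); move_l([*P,260]); goto([420,60,300],[180,0,78.2]); wait(.3)
print(get_obs()["t"])
a=get_image("scene")[130:290,220:400]; b=get_image("top")[110:260,270:440]
a=cv2.resize(a,None,fx=2.2,fy=2.2,interpolation=2);b=cv2.resize(b,None,fx=2.2,fy=2.2,interpolation=2)
c=np.zeros((352,780,3),np.uint8);c[:a.shape[0],:a.shape[1]]=a;c[:b.shape[0],400:400+b.shape[1]]=b
cv2.imwrite("pics/c4.png",c[...,::-1])
E
```

```text
[-2.94615161  0.01636539  9.23010519] [539.4725366  -77.32418663 114.18544766]
[-0.85610404  0.23776768  0.29033834]
19.55
```

View pics/c4.png

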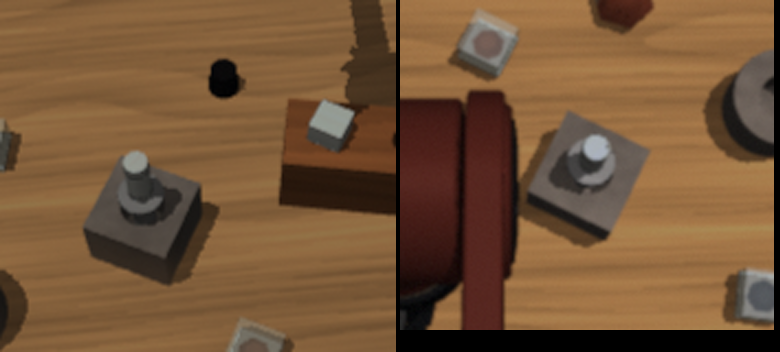

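The rod stands upright in the square block's bore (scene crop grip (137,170), collar (141,197)), and the arm is clear.

```bash
python3 -c "
from station import *
print(sign_off())"
```

```text
the job is handed in; nothing more can be done
None
```

The depth rod was held on the bottom of the square block's bore for over two seconds, then released; it stands upright there with the arm clear, and the job was handed in after about 20 s of the 48 s (no verdict was returned).

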